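# Strip a flight recorder stack into its inspection trays

## Task

The opened flight recorder's four parts stand piled on the bench. Take the pile apart from the top down, one part at a time, and set each part flat and upright in the tray or dish made for its shape and size (plug in the small dish, short box in the short tray, drum in the large dish, long module in the long tray), finishing each before taking the next. Do not drop any part, and leave the screwdriver and the jar where they are.

Things in the scene. Friction and masses are not known exactly. Their poses are not given: they have to be found in the camera images.
- connector_plug: Top of the pile: small upright bare-steel cylinder, diameter 28, height 26 mm, 70 g, black disc on its top. Origin at the centre of its underside, z up along its axis.
- interface_box: Second from the top: short beige box, 52 (its x) by 34 (its y) by 24 mm high, about 120 g, flat black sockets on the two ends across x (standing out under 2 mm). Origin at the centre of its underside, z up.
- memory_drum: Third from the top: upright dark-steel drum, diameter 58, height 32 mm, about 450 g, ring of small bolts on its top. Origin at the centre of its underside, z up along its axis.
- power_module: Bottom of the pile, on the bench: long flat aluminium module, 112 (its x) by 62 (its y) by 28 mm high, about 400 g, screws at its top corners, black connectors on the two ends across x (standing out under 2 mm). Origin at the centre of its underside, z up. The four parts merely rest on one another, nothing is fastened; the upper three are centred on it to within about 4 mm.
- dish_small: Small round aluminium dish with a dark liner, fixed to the bench, outer diameter 54, inner diameter 48 mm; floor 3 mm and rim 8 mm above the bench. Place of the plug. Origin at its centre at bench height.
- tray_short: Small rectangular aluminium tray with a dark liner, fixed to the bench, outside 78 (its x) by 60 (its y) mm, inside 72 by 54 mm; floor 3 mm and rim 8 mm above the bench. Place of the short box, long side along the tray's x. Origin at its centre at bench height.
- dish_large: Large round aluminium dish with a dark liner, fixed to the bench, outer diameter 84, inner diameter 78 mm; floor 3 mm and rim 8 mm above the bench. Place of the drum. Origin at its centre at bench height.
- tray_long: Large rectangular aluminium tray with a dark liner, fixed to the bench, outside 138 (its x) by 88 (its y) mm, inside 132 by 82 mm; floor 3 mm and rim 8 mm above the bench. Place of the long module, long side along the tray's x. Origin at its centre at bench height.
- screwdriver: Bystander: screwdriver about 170 mm long with a black handle, lying on the bench along its x. Origin under its middle. To be left alone.
- jar: Bystander: small closed jar with a white cap, diameter 52, height 55 mm, standing on the bench. Origin at the centre of its underside. To be left alone.
Not all that is in view belongs to the job. There is more than one size of the power_module; the one meant has the size given above.

How it is judged:
By the outcome, as a careful person would: the job done as asked, in the order asked, and still so for the second after the job is handed in, with the robot touching nothing.
It also fails if it takes over 120 s, if anything falls off the work surface, if the arm or the gripper's body presses on something with over 40 N, if the wrist force passes 120 N, or if a joint passes its speed limit or range.

## Robot

A 6-joint arm with a two-finger parallel gripper is mounted at the origin on the work surface. World frame = base frame: x ahead of the robot, y to its left, z up, the work surface at z = 0. Lengths are in mm, angles in rad, forces in N, time in s.
With the tool pointing down it reaches from about 425 to 925 mm from the base axis. Payload 12.5 kg.
Tool frame: the origin (TCP) lies midway between the tips of the shut fingers; the grasp point (between the pads) lies 19 mm behind it; z points along the fingers, y is the line along which they close (so a half turn about z gives the same grasp; the last joint's range is limited). The gripper opens to 85 mm and grips with 20 to 120 N. Pads are 22 mm wide; open, the fingers measure 114 mm over their backs; the gripper's body (76 mm by 85 mm) begins 54 mm behind the grasp point. The pads swing forward as they close: fully open they stand 13 mm farther back than shut.
Start: joints at [-1.248, 0.491, 1.559, -0, 1.092, -0.106], TCP at [259.887, -568.425, 199.727] pointing down, gripper open.
Joint ranges: [-3.1, 3.1], [-0.84, 2.19], [0.05, 2.79], [-1.13, 4.28], [0.06, 2.93], [-2.69, 2.69]. Speed limits (rad/s): [2.22, 2.22, 2.79, 3.14, 3.14, 3.14].

## Interface

Orientations are given as [roll, pitch, yaw] about the fixed x, y, z axes, in that order (R = Rz(yaw) Ry(pitch) Rx(roll)).
In Python, from rig import status, vision, workorder gives the robot as it stands.
- The arm moves only by the shell command python3 -m crank 'ROWS' [FORCE]. ROWS is a JSON list of rows, 1 to 10 of them, each an object with the fields tx, ty, tz (the shift in units of 25 mm), drx, dry, drz (a rotation vector in units of 0.25 rad), finger_gap (the finger opening in mm); a field left out counts as zero (the opening has to be given); each row is the pose to reach, as a shift and turn from the pose commanded when the command began, along the tool's axes at that moment; what a row does not reach only later rows make up. A row lasts 1/8 s, in which the tool goes at most 62.5 mm and 0.188 rad, less where a joint would pass 70% of its speed; a pose out of reach is approached as far as the arm can. The fingers move at their own pace and stop on an object; FORCE is the grip in N (left out, the last holds). Time passes only in rows, so rows that do not move let the fingers close. It prints the time, the measured TCP pose, the force, the opening and the grip force at its end. Input that does not fit is refused with a message, and nothing moves.
- status.state(): the state, without advancing time (a new reading comes with each control period).
- vision.capture(name): name is "side" or "top"; returns a dict with "img" (480x640x3 uint8, blue, green, red), "z_map" (480x640 float32, mm along the optical axis (not along the pixel's ray), 0 where there is no reading), "fov_y" (degrees; the focal length in pixels is half the picture's height over the tangent of half this angle, whatever the lens; pixels are square), "cx", "cy" (the principal point, pixels), "extrinsics" (4x4, takes a point from camera to world coordinates). Camera axes: x right, y down, z forward; pixel columns grow to the right and rows downward; lengths in mm; the calibration is good to about 2 mm. A picture is of the moment at which its call begins.
- workorder.close_job(): hands the job in; it is judged then, once.
The state is a dict: "t": time; "joint_pos": joint angles; "joint_vel": joint speeds; "joint_efforts": joint torques, N m; "position": TCP position; "orientation": TCP orientation; "contact_force": force on the tool from outside, world axes, zero at the start; "moment": the same for the moment, N m; "opening": finger opening in mm; "finger_force": force on a finger pad.
Only numpy, scipy, OpenCV 4.12 (cv2) and the standard library are available. Lean on these libraries where they do the work, as an engineer would, in place of code of your own. Each camera call takes 0.05 s, during which the arm holds its last target. There are 200 camera calls.

## Working session

There is one attempt and no reset: what is moved stays moved. The work goes in short steps, Python scripts to look and compute and a shell command to move; the robot and the scene stay as the last step left them, time stands still between calls to the robot, and variables do not carry over. Pictures are saved under pics/ and viewed, at most 15 in all, crops included, and the job is handed in when it is done.

```bash
mkdir -p pics
cat > h.py <<'E'
import numpy as np, cv2
from rig import status, vision
def cap(n,save=None):
    c=vision.capture(n)
    if save: cv2.imwrite('pics/'+save,c['img'])
    np.savez('last_'+n,**c); return c
def load(n): return dict(np.load('last_'+n+'.npz'))
def cloud(c):
    z=c['z_map'].astype(float);h,w=z.shape
    f=h/2/np.tan(np.radians(float(c['fov_y']))/2)
    v,u=np.mgrid[:h,:w]
    P=np.stack([(u-c['cx'])*z/f,(v-c['cy'])*z/f,z,np.ones_like(z)],-1)@c['extrinsics'].T
    P=P[...,:3]; P[z==0]=np.nan; return P
def at(P,u,v,r=2):
    return np.nanmedian(P[v-r:v+r+1,u-r:u+r+1].reshape(-1,3),0).round(1)
E
python3 - <<'E'
from h import *
for n in('top','side'):
    c=cap(n,n+'0.png'); print(n,c['extrinsics'].round(3).tolist(),c['fov_y'],c['cx'],c['cy'])
s=status.state();print({k:np.round(s[k],3).tolist() for k in s})
E
```

```text
top [[0.014, -0.991, 0.136, 435.013], [-1.0, -0.012, 0.011, 60.219], [-0.009, -0.136, -0.991, 1049.64], [0.0, 0.0, 0.0, 1.0]] 52.04737119034059 320.48855852625206 240.6323407105459
side [[-0.913, -0.199, 0.355, 207.437], [-0.407, 0.462, -0.788, 843.048], [-0.008, -0.864, -0.503, 581.783], [0.0, 0.0, 0.0, 1.0]] 57.49120804051549 320.2551665126984 245.20943479725386
{'t': 0.1, 'joint_pos': [-1.248, 0.492, 1.559, 0.0, 1.092, -0.106], 'joint_vel': [-0.002, -0.003, -0.002, -0.002, -0.002, 0.001], 'joint_efforts': [0.004, -61.945, -26.203, -0.0, 0.003, -0.0], 'position': [259.779, -568.204, 199.183], 'orientation': [-3.141, -0.0, 0.429], 'contact_force': [0.691, -0.153, -0.863], 'moment': [0.017, -0.005, -0.033], 'finger_force': 0.0, 'opening': 85.233}
```

View pics/top0.png

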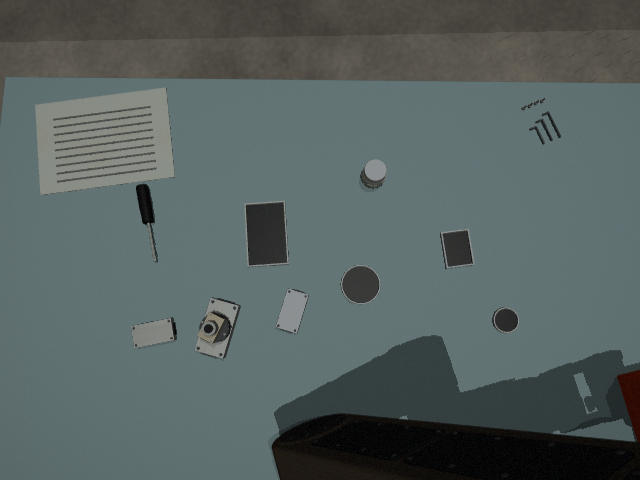

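View pics/side0.png

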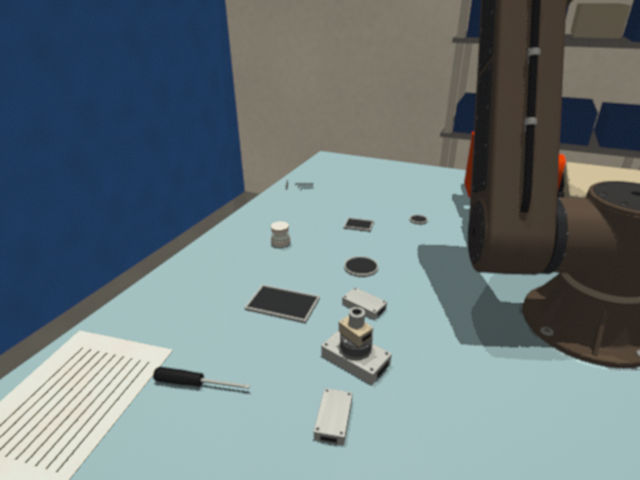

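The top view shows three long modules: the piled one at (217,328), a loose one at (154,333) and another loose one at (292,311). The pile, with its plug at (209,328), is the target. The small dish is at (506,320), short tray (457,249), large dish (361,285), long tray (267,234), jar (374,172) and screwdriver (147,222).

Run:
```python
from h import *
c=load('top');P=cloud(c);Z=P[...,2];g=cv2.cvtColor(c['img'],6)
print('bench',[at(P,*q).tolist() for q in[(180,400),(320,240),(560,280)]])
cv2.imwrite('pics/crop.png',cv2.resize(c['img'][270:380,110:330],None,fx=3.6,fy=3.6,interpolation=2))
def rep(name,m):
    p=P[m][:,:2].astype(np.float32); r=cv2.minAreaRect(p); print(name,len(p),'mean',P[m].mean(0).round(1),'rect',np.round(r[0],1),np.round(r[1],1),round(r[2],1),'medz',np.median(Z[m]).round(1))
def win(u0,u1,v0,v1):
    m=np.zeros(Z.shape,bool);m[v0:v1,u0:u1]=1;return m
w=win(185,250,290,365)
for n,a,b in(('module',22,34),('drum',50,66),('box',76,92),('plug',100,118)): rep(n,w&(Z>a)&(Z<b))
rep('decoyL',win(125,180,310,355)&(Z>12)); rep('decoyR',win(270,315,285,340)&(Z>12))
rep('jar',win(350,400,150,200)&(Z>45))
# holders: dark liners
for n,b in(('dish_small',(485,525,300,340)),('tray_short',(435,480,222,275)),('dish_large',(335,390,255,312)),('tray_long',(235,300,190,275))):
    m=(win(*b)&(g<75)).astype(np.uint8)
    k,l,s,ce=cv2.connectedComponentsWithStats(m); i=1+s[1:,4].argmax(); rep(n,l==i)
```

```text
bench [[242.6, 358.2, -0.3], [580.6, 73.1, -0.1], [501.3, -438.2, 0.2]]
module 948 mean [392.7 279.7  27.7] rect [393.2 283. ] [ 63.2 116.5] 74.9 medz 27.8
drum 184 mean [390.2 270.9  59.5] rect [397.1 279.6] [57.3 49.3] 54.6 medz 59.6
box 309 mean [397.  279.5  83.4] rect [395.5 282.2] [34.7 54.9] 65.8 medz 83.6
plug 180 mean [395.  279.8 109.7] rect [394.7 280.3] [26.  27.2] 29.4 medz 110.0
decoyL 959 mean [380.5 415.5  20.5] rect [380.  417.5] [46.3 89.6] 12.2 medz 20.6
decoyR 937 mean [429.4 129.3  20.6] rect [429.8 129.5] [46.8 87.9] 74.0 medz 20.6
jar 397 mean [721.4 -39.9  54.3] rect [722.1 -40.2] [44.7 45.5] 46.0 medz 54.5
dish_small 410 mean [ 416.3 -319.1    3.1] rect [ 416.1 -318.8] [45.  45.7] 38.8 medz 3.1
tray_short 825 mean [nan nan nan] rect [ 566.7 -220. ] [71.6 52.3] 9.1 medz nan
dish_large 1042 mean [nan nan nan] rect [482.4 -13.6] [70.2 69.2] 46.1 medz nan
tray_long 2281 mean [nan nan nan] rect [593.7 190.3] [132.7  80.7] 5.8 medz nan
```

View pics/crop.png

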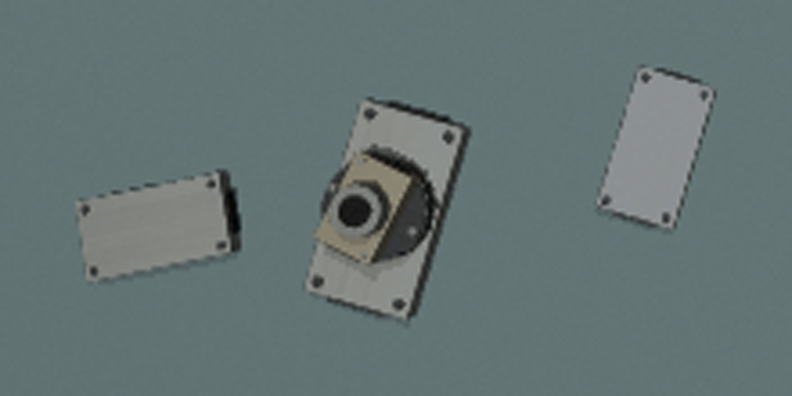

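The close crop confirms it. The pile's module measures about 116x63 and both loose ones about 88x46, so those are decoys. I'll refine the holders from their outer rims and plan the first move.

```bash
cat >> h.py <<'E'
def ray(c,uv,z):
    f=240/np.tan(np.radians(float(c['fov_y']))/2); uv=np.asarray(uv,float)
    d=np.c_[(uv[:,0]-c['cx'])/f,(uv[:,1]-c['cy'])/f,np.ones(len(uv))]@c['extrinsics'][:3,:3].T
    o=c['extrinsics'][:3,3]; return (o+d*((z-o[2])/d[:,2])[:,None])[:,:2]
def go(x,y,z,yawdeg):
    """tool-axes shift from the present (measured) pose to a tool-down pose"""
    from scipy.spatial.transform import Rotation as R
    s=status.state(); A=R.from_euler('xyz',s['orientation'])
    B=R.from_euler('xyz',[np.pi,0,np.radians(yawdeg)])
    print('from',np.round(s['position'],1),round(np.degrees(s['orientation'][2]),1),'shift',A.inv().apply(np.array([x,y,z])-s['position']).round(1),'rot',(A.inv()*B).as_rotvec().round(3))
E
python3 - <<'E'
from h import *
c=load('top')
hsv=cv2.cvtColor(c['img'],cv2.COLOR_BGR2HSV);S=hsv[...,1];print('bench sat',np.median(S[200:280,300:330]))
for n,b in(('dish_small',(485,525,300,340)),('tray_short',(435,480,222,275)),('dish_large',(335,390,255,312)),('tray_long',(235,300,190,275))):
    m=np.zeros(S.shape,np.uint8);u0,u1,v0,v1=b;m[v0:v1,u0:u1]=S[v0:v1,u0:u1]<0.6*np.median(S[200:280,300:330])
    cs,_=cv2.findContours(m,0,1);k=max(cs,key=cv2.contourArea)
    q=ray(c,k[:,0],8).astype(np.float32); print(n,cv2.minAreaRect(q),cv2.fitEllipse(q)[0])
m=cv2.inRange(hsv,(10,60,80),(30,255,255))[290:365,185:250];cs,_=cv2.findContours(m,0,1);k=max(cs,key=cv2.contourArea)[:,0]+[185,290]
print('box',cv2.minAreaRect(ray(c,k,84).astype(np.float32)))
go(394.7,280.3,200,155)
E
```

```text
bench sat 39.0
dish_small ((416.9556579589844, -315.45166015625), (51.500789642333984, 54.180564880371094), 0.816200852394104) (416.4254455566406, -316.2337646484375)
tray_short ((565.9110717773438, -218.75132751464844), (79.1824722290039, 62.270896911621094), 7.906881332397461) (565.551025390625, -218.88050842285156)
dish_large ((486.8865966796875, -13.896770477294922), (81.61669921875, 82.478515625), 45.60778045654297) (486.5804748535156, -13.363629341125488)
tray_long ((592.7430419921875, 189.1851043701172), (139.49085998535156, 88.99288940429688), 4.863340377807617) (592.743896484375, 189.4736328125)Traceback (most recent call last):
  File "<stdin>", line 8, in <module>
ValueError: max() iterable argument is empty
```

Run:
```python
from h import *
go(394.7,280.3,200,155)
```

```text
from [ 259.8 -568.2  199.2] 24.6 shift [ 4.755e+02 -7.156e+02 -1.000e-01] rot [-0.000e+00 -1.000e-03 -2.276e+00]
```

The manual's scale: shifts go in units of 25 mm and turns go in units of 0.25 rad. Converting my numbers, 504 mm is 20.16, 468 mm is 18.72, -1.2 rad is -4.8.

```bash
R='x'; python3 -m crank '[{"tx": 2.08, "ty": -1.16, "drz": -0.48, "finger_gap": 60}, {"tx": 4.16, "ty": -2.32, "drz": -0.96, "finger_gap": 60}, {"tx": 6.24, "ty": -3.52, "drz": -1.44, "finger_gap": 60}, {"tx": 8.32, "ty": -4.68, "drz": -1.92, "finger_gap": 60}, {"tx": 10.4, "ty": -5.84, "drz": -2.4, "finger_gap": 60}, {"tx": 12.48, "ty": -7, "drz": -2.88, "finger_gap": 60}, {"tx": 14.56, "ty": -8.16, "drz": -3.36, "finger_gap": 60}, {"tx": 16.64, "ty": -9.32, "drz": -3.84, "finger_gap": 60}, {"tx": 18.72, "ty": -10.48, "drz": -4.32, "finger_gap": 60}, {"tx": 20.16, "ty": -11.36, "drz": -4.8, "finger_gap": 60}]' 40
python3 - <<'E'
from h import *
go(394.7,280.3,180,155)
E
```

```text
t: 1.35
position: [601.2, -98.3, 199.3]
orientation: [-3.141, -0.0, 1.634]
contact_force: [-0.1, -0.3, -0.1]
opening: 60.1
finger_force: 0.0
from [601.2 -98.3 199.3] 93.6 shift [ 390.9 -182.1   19.5] rot [-0.    -0.    -1.071]
```

```bash
python3 -m crank '[{"tx": 1.8, "ty": -0.84, "drz": -0.48, "finger_gap": 50}, {"tx": 3.8, "ty": -1.76, "drz": -0.96, "finger_gap": 50}, {"tx": 5.8, "ty": -2.68, "tz": 0.16, "drz": -1.52, "finger_gap": 50}, {"tx": 7.8, "ty": -3.64, "tz": 0.32, "drz": -2.08, "finger_gap": 50}, {"tx": 9.8, "ty": -4.56, "tz": 0.48, "drz": -2.64, "finger_gap": 50}, {"tx": 11.8, "ty": -5.52, "tz": 0.64, "drz": -3.2, "finger_gap": 50}, {"tx": 13.8, "ty": -6.44, "tz": 0.76, "drz": -3.8, "finger_gap": 50}, {"tx": 15.64, "ty": -7.28, "tz": 0.76, "drz": -4.28, "finger_gap": 50}, {"tx": 15.64, "ty": -7.28, "tz": 0.76, "drz": -4.28, "finger_gap": 50}]'
python3 - <<'E'
from h import *
go(394.7,280.3,93,155)
c=cap('side');i=c['img'][200:400,240:480];cv2.imwrite('pics/s1.png',cv2.resize(i,None,fx=3,fy=3))
E
```

```text
t: 2.48
position: [394.2, 281.3, 180.5]
orientation: [-3.141, -0.0, 2.704]
contact_force: [-0.4, -0.4, -0.3]
opening: 50.2
finger_force: 0.0
from [394.2 281.3 180.5] 154.9 shift [-1.  -0.7 87.5] rot [-0.    -0.    -0.001]
```

View pics/s1.png

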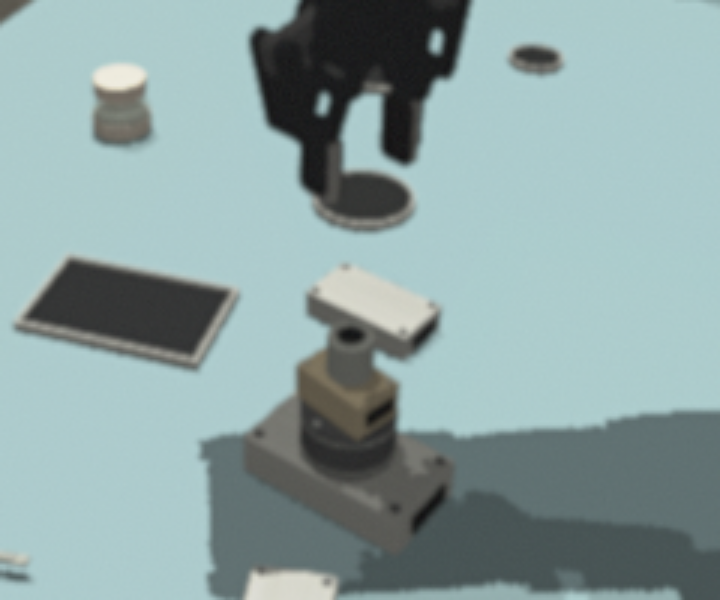

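The side crop shows the open gripper, tips at about (320,190) and (400,160), straight above the plug at (350,345). I'll descend and grip.

```bash
python3 -m crank '[{"tx": -0.04, "ty": -0.04, "tz": 0.8, "finger_gap": 50}, {"tx": -0.04, "ty": -0.04, "tz": 1.8, "finger_gap": 50}, {"tx": -0.04, "ty": -0.04, "tz": 2.72, "finger_gap": 50}, {"tx": -0.04, "ty": -0.04, "tz": 3.28, "finger_gap": 50}, {"tx": -0.04, "ty": -0.04, "tz": 3.48, "finger_gap": 50}, {"tx": -0.04, "ty": -0.04, "tz": 3.48, "finger_gap": 50}, {"tx": -0.04, "ty": -0.04, "tz": 3.48, "finger_gap": 50}]'
python3 -m crank '[{"finger_gap": 36}, {"finger_gap": 30}, {"finger_gap": 22}, {"finger_gap": 22}, {"finger_gap": 22}, {"finger_gap": 22}]' 40
```

```text
t: 3.4
position: [396.6, 278.0, 94.3]
orientation: [3.141, 0.001, 2.699]
contact_force: [-0.3, -0.3, 1.1]
opening: 49.5
finger_force: 0.0
t: 4.15
position: [396.3, 277.9, 93.6]
orientation: [-3.141, 0.0, 2.699]
contact_force: [0.7, -0.5, -0.8]
opening: 21.9
finger_force: 0.0
```

The fingers closed to 22 mm with no force, so something is off. I'll look.

Run:
```python
from h import *
c=cap('side');i=c['img'][230:390,280:440];cv2.imwrite('pics/s2.png',cv2.resize(i,None,fx=3.6,fy=3.6,interpolation=2))
c=cap('top');P=cloud(c);Z=P[...,2];w=np.zeros(Z.shape,bool);w[290:365,185:250]=1
print(np.histogram(Z[w&np.isfinite(Z)],bins=range(-5,260,15)))
```

```text
(array([1575,   94,  437,   28,   78,   77,   16,    0,    0,    2,    0,
          1,   14,   20,   40,  105,    0]), array([ -5,  10,  25,  40,  55,  70,  85, 100, 115, 130, 145, 160, 175,
       190, 205, 220, 235, 250]))
```

View pics/s2.png

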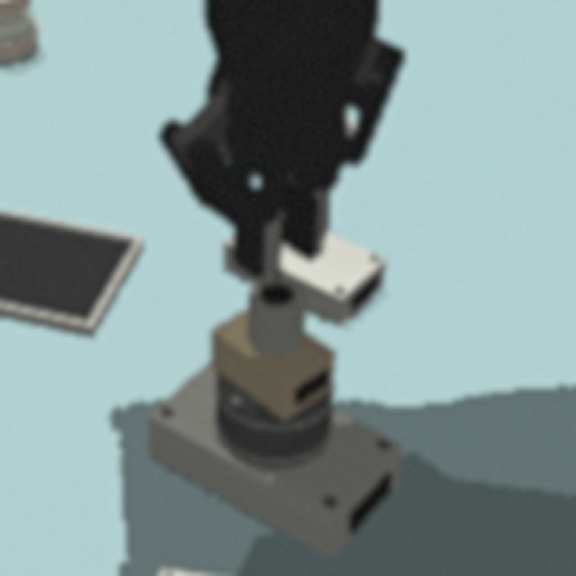

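The side view shows the shut fingertips at about crop (280,265), behind or above the plug's top at (278,295). I'll compare the TCP projection and the depths.

Run:
```python
from h import *
c=load('side');P=cloud(c);E=np.linalg.inv(c['extrinsics']);f=240/np.tan(np.radians(float(c['fov_y']))/2)
def pr(p):
    q=E@np.r_[p,1];return np.round([c['cx']+f*q[0]/q[2],c['cy']+f*q[1]/q[2]],1)
for n,p in(('tcp',(396.3,277.9,93.6)),('plugtop',(394.7,280.3,110)),('plugbot',(394.7,280.3,84)),('modc',(393.2,283,28))): print(n,pr(np.array(p)),(3.6*(pr(np.array(p))-[280,230])).round())
for n,(a,b) in dict(tipL=(248,268),tipR=(312,245),plugtop=(278,296),plugside=(275,325)).items(): print(n,at(P,280+round(a/3.6),230+round(b/3.6),1))
s=status.state(); print(s['position'],s['joint_pos'])
```

```text
tcp [355.7 316.3] [273. 311.]
plugtop [356.4 309.9] [275. 288.]
plugbot [355.9 321.7] [273. 330.]
modc [355.1 347.1] [270. 422.]
tipL [401.1 301.7 136. ]
tipR [379.2 272.2 134.2]
plugtop [391.8 285.2 109.3]
plugside [389.1 296.2 101.9]
[396.28690211 277.86259399  93.63697252] [ 4.74987554e-01  4.45892836e-01  2.01129482e+00 -1.65917190e-04
  6.84472956e-01 -6.52927861e-01]
```

Run:
```python
from h import *
for n in('side','top'):
    c=load(n);P=cloud(c);X,Y,Z=P[...,0],P[...,1],P[...,2]
    m=(abs(X-395)<50)&(abs(Y-281)<60)&(Z>112)
    print(n,m.sum(),'zmin pct',np.percentile(Z[m],[0,1,3,5,10]).round(1))
    for a in range(112,200,8):
        k=m&(Z>=a)&(Z<a+8)
        if k.sum()>3: print(a,k.sum(),'x',X[k].min().round(),X[k].max().round(),'y',Y[k].min().round(),Y[k].max().round())
```

```text
side 9693 zmin pct [123.  135.3 150.3 168.2 191.1]
120 29 x 378.0 408.0 y 265.0 300.0
128 75 x 377.0 410.0 y 257.0 303.0
136 105 x 376.0 410.0 y 258.0 305.0
144 106 x 376.0 410.0 y 258.0 305.0
152 93 x 376.0 407.0 y 260.0 304.0
160 73 x 373.0 401.0 y 261.0 307.0
168 175 x 364.0 421.0 y 244.0 323.0
176 173 x 363.0 426.0 y 240.0 326.0
184 165 x 361.0 425.0 y 237.0 330.0
192 232 x 359.0 429.0 y 235.0 333.0
top 7069 zmin pct [130.7 221.5 392.1 401.3 410.9]
176 7 x 385.0 391.0 y 230.0 241.0
184 12 x 383.0 392.0 y 227.0 240.0
192 11 x 380.0 389.0 y 222.0 238.0
```

The depth data puts the shut tips at z≈123 while the reported TCP z is 93.6. The fingers really do stand about 30 mm higher than reported; xy agrees. I'll reopen, descend in part and check again.

```bash
python3 -m crank '[{"finger_gap": 50}, {"finger_gap": 50}, {"finger_gap": 50}, {"finger_gap": 50}, {"tz": 0.32, "finger_gap": 50}, {"tz": 0.64, "finger_gap": 50}, {"tz": 0.96, "finger_gap": 50}, {"tz": 1.08, "finger_gap": 50}, {"tz": 1.08, "finger_gap": 50}]'
python3 - <<'E'
from h import *
c=cap('side');P=cloud(c);X,Y,Z=P[...,0],P[...,1],P[...,2]
i=c['img'][230:390,280:440];cv2.imwrite('pics/s3.png',cv2.resize(i,None,fx=3.6,fy=3.6,interpolation=2))
print(at(P,280+round(278/3.6),230+82,1))
E
```

```text
t: 5.38
position: [396.2, 277.8, 66.4]
orientation: [-3.141, -0.0, 2.699]
contact_force: [0.2, 0.3, 0.4]
opening: 49.9
finger_force: 0.0
[392.5 283.9 108.6]
```

View pics/s3.png

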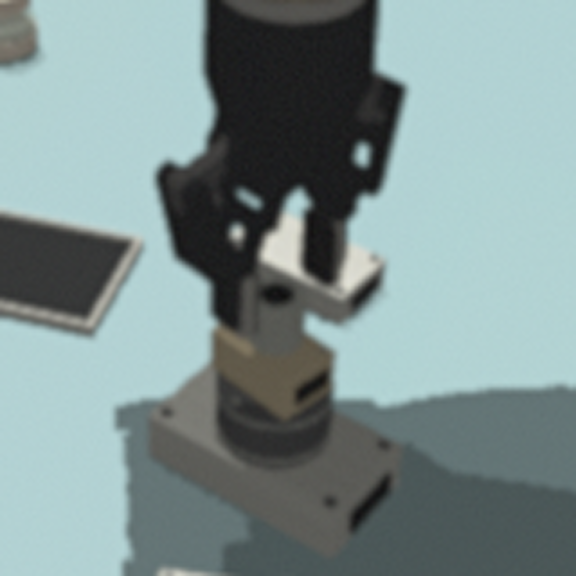

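The fingers now straddle the plug: near tip at crop (235,328), plug from (278,295) to (275,348). Closing.

```bash
python3 -m crank '[{"finger_gap": 40}, {"finger_gap": 32}, {"finger_gap": 24}, {"finger_gap": 24}, {"finger_gap": 24}, {"finger_gap": 24}]' 40
```

```text
t: 6.18
position: [396.5, 278.0, 67.1]
orientation: [3.141, 0.001, 2.699]
contact_force: [0.1, -0.1, 4.7]
opening: 26.0
finger_force: 39.0
```

Scaled: -248 mm is -9.92, -212 mm is -8.48.

```bash
python3 -m crank '[{"tz": -0.6, "finger_gap": 24}, {"tz": -1.6, "finger_gap": 24}, {"tx": -0.8, "ty": -0.68, "tz": -2.4, "finger_gap": 24}, {"tx": -2.4, "ty": -2.04, "tz": -2.4, "finger_gap": 24}, {"tx": -4.2, "ty": -3.6, "tz": -2.4, "finger_gap": 24}, {"tx": -6, "ty": -5.12, "tz": -2.4, "finger_gap": 24}, {"tx": -7.8, "ty": -6.68, "tz": -2.4, "finger_gap": 24}, {"tx": -9.2, "ty": -7.88, "tz": -2.4, "finger_gap": 24}, {"tx": -9.92, "ty": -8.48, "tz": -2.4, "finger_gap": 24}, {"tx": -9.92, "ty": -8.48, "tz": -2.4, "finger_gap": 24}]'
python3 -m crank '[{"tx": -0.08, "ty": -1, "finger_gap": 24}, {"tx": -0.24, "ty": -2.8, "finger_gap": 24}, {"tx": -0.4, "ty": -4.72, "finger_gap": 24}, {"tx": -0.56, "ty": -6.64, "finger_gap": 24}, {"tx": -0.72, "ty": -8.56, "finger_gap": 24}, {"tx": -0.88, "ty": -10.4, "finger_gap": 24}, {"tx": -1.04, "ty": -12, "finger_gap": 24}, {"tx": -1.08, "ty": -12.72, "finger_gap": 24}, {"tx": -1.08, "ty": -12.72, "finger_gap": 24}, {"tx": -1.08, "ty": -12.72, "finger_gap": 24}]'
python3 - <<'E'
from h import *
go(418.5,-319.3,0,154.6)
E
```

```text
t: 7.42
position: [529.8, -21.2, 126.5]
orientation: [-3.141, -0.0, 2.697]
contact_force: [0.4, 0.4, -1.6]
opening: 26.1
finger_force: 39.5
t: 8.68
position: [418.0, -317.5, 126.7]
orientation: [3.141, -0.0, 2.7]
contact_force: [0.3, -0.3, -0.8]
opening: 26.1
finger_force: 39.5
from [ 418.  -317.5  126.7] 154.7 shift [ -1.2  -1.4 126.7] rot [ 0.    -0.     0.001]
```

Scaled: -1 mm is -0.04, 138 mm is 5.52.

```bash
python3 -m crank '[{"tx": -0.04, "ty": -0.04, "tz": 1.2, "finger_gap": 24}, {"tx": -0.04, "ty": -0.04, "tz": 2.6, "finger_gap": 24}, {"tx": -0.04, "ty": -0.04, "tz": 4, "finger_gap": 24}, {"tx": -0.04, "ty": -0.04, "tz": 4.88, "finger_gap": 24}, {"tx": -0.04, "ty": -0.04, "tz": 5.2, "finger_gap": 24}, {"tx": -0.04, "ty": -0.04, "tz": 5.36, "finger_gap": 24}, {"tx": -0.04, "ty": -0.04, "tz": 5.44, "finger_gap": 24}, {"tx": -0.04, "ty": -0.04, "tz": 5.48, "finger_gap": 24}, {"tx": -0.04, "ty": -0.04, "tz": 5.52, "finger_gap": 24}, {"tx": -0.04, "ty": -0.04, "tz": 5.52, "finger_gap": 24}]'
python3 - <<'E'
from h import *
c=cap('top');i=c['img'][250:390,420:620];cv2.imwrite('pics/t4.png',cv2.resize(i,None,fx=4,fy=4,interpolation=2))
c=cap('side');i=c['img'][150:300,340:480];j=cv2.resize(i,None,fx=4,fy=4,interpolation=2);cv2.imwrite('pics/s4.png',j)
print(status.state()['contact_force'])
E
```

```text
t: 9.93
position: [418.2, -320.3, -11.1]
orientation: [-3.141, 0.0, 2.699]
contact_force: [-0.1, -0.1, -0.6]
opening: 25.7
finger_force: 39.5
[ 1.24623968  0.31000258 -0.38740586]
```

View pics/s4.png

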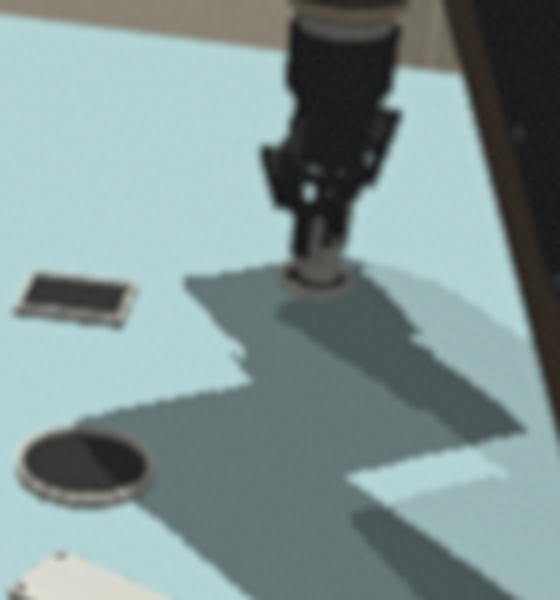

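The plug at crop (320,270) sits over the dish at (315,280), with its bottom just above the floor. I'll creep down by millimetres until I feel contact.

```bash
python3 -m crank '[{"tz": 0.04, "finger_gap": 24}, {"tz": 0.08, "finger_gap": 24}, {"tz": 0.08, "finger_gap": 24}, {"tz": 0.08, "finger_gap": 24}]'
python3 -m crank '[{"tz": 0.02, "finger_gap": 24}, {"tz": 0.04, "finger_gap": 24}, {"tz": 0.04, "finger_gap": 24}, {"tz": 0.04, "finger_gap": 24}]'
```

```text
t: 10.52
position: [418.2, -320.2, -13.3]
orientation: [-3.142, 0.0, 2.699]
contact_force: [0.2, 0.1, -0.6]
opening: 26.1
finger_force: 39.5
t: 11.02
position: [418.2, -320.2, -13.8]
orientation: [-3.141, 0.0, 2.699]
contact_force: [-1.1, 0.9, 6.0]
opening: 26.1
finger_force: 40.3
```

Scaled: -10 mm is -0.4, -140 mm is -5.6.

```bash
python3 -m crank '[{"finger_gap": 40}, {"finger_gap": 50}, {"finger_gap": 50}, {"finger_gap": 50}, {"tz": -0.4, "finger_gap": 50}, {"tz": -1.2, "finger_gap": 50}, {"tz": -2.8, "finger_gap": 50}, {"tz": -4.4, "finger_gap": 50}, {"tz": -5.6, "finger_gap": 50}, {"tz": -5.6, "finger_gap": 50}]'
cat >> h.py <<'E'
def band(c,a,b,box=(185,250,290,365)):
    P=cloud(c);Z=P[...,2];m=np.zeros(Z.shape,bool);u0,u1,v0,v1=box;m[v0:v1,u0:u1]=1
    m&=(Z>a)&(Z<b); q=P[m][:,:2].astype(np.float32); r=cv2.minAreaRect(q); print((a,b),len(q),'c',np.round(r[0],1),'size',np.round(r[1],1),'ang',round(r[2],1)); return q
E
python3 - <<'E'
from h import *
c=cap('top','t5.png')
band(c,79,92); band(c,22,34); band(c,15,40,(480,530,300,345))
go(530,-20,126,155)
E
```

```text
t: 12.28
position: [418.8, -320.8, 128.4]
orientation: [-3.14, 0.004, 2.699]
contact_force: [0.1, 0.5, -0.8]
opening: 49.9
finger_force: 0.0
(79, 92) 486 c [396.4 282. ] size [34.4 53.3] ang 64.8
(22, 34) 942 c [393.5 283. ] size [ 62.6 115.5] ang 75.3
(15, 40) 169 c [ 414.2 -320.5] size [24.6 28.8] ang 0.6
from [ 418.4 -320.3  126.9] 154.6 shift [ 27.8 319.2   0.6] rot [-0.001  0.002 -0.006]
```

View pics/t5.png

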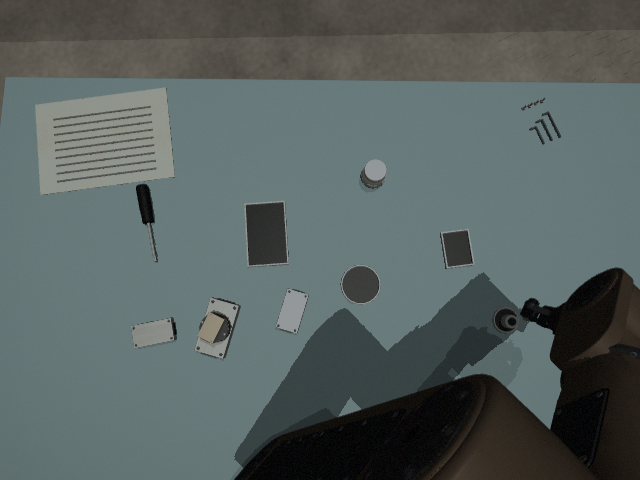

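The plug sits in the small dish at (506,321), and the box is undisturbed at (211,327). Going back for the box.

```bash
python3 -m crank '[{"tx": 0.08, "ty": 1, "finger_gap": 60}, {"tx": 0.24, "ty": 2.8, "finger_gap": 60}, {"tx": 0.44, "ty": 4.72, "finger_gap": 60}, {"tx": 0.6, "ty": 6.64, "finger_gap": 60}, {"tx": 0.76, "ty": 8.56, "finger_gap": 60}, {"tx": 0.92, "ty": 10.4, "finger_gap": 60}, {"tx": 1.08, "ty": 12, "finger_gap": 60}, {"tx": 1.12, "ty": 12.76, "finger_gap": 60}]'
python3 -m crank '[{"tx": 0.6, "ty": 0.52, "tz": -0.2, "finger_gap": 60}, {"tx": 2, "ty": 1.72, "tz": -0.8, "finger_gap": 60}, {"tx": 3.8, "ty": 3.28, "tz": -0.8, "finger_gap": 60}, {"tx": 5.6, "ty": 4.84, "tz": -0.8, "finger_gap": 60}, {"tx": 7.4, "ty": 6.4, "tz": -0.8, "finger_gap": 60}, {"tx": 8.88, "ty": 7.72, "tz": -0.8, "finger_gap": 60}, {"tx": 9.68, "ty": 8.4, "tz": -0.8, "finger_gap": 60}, {"tx": 9.88, "ty": 8.6, "tz": -0.8, "finger_gap": 60}, {"tx": 9.88, "ty": 8.6, "tz": -0.8, "finger_gap": 60}, {"tx": 9.88, "ty": 8.6, "tz": -0.8, "finger_gap": 60}]'
python3 - <<'E'
from h import *
go(398.4,280,41,154.8)
E
```

```text
t: 13.32
position: [529.4, -18.2, 124.8]
orientation: [-3.141, -0.002, 2.701]
contact_force: [0.0, 0.2, -1.2]
opening: 60.2
finger_force: 0.0
t: 14.58
position: [398.9, 279.2, 145.7]
orientation: [-3.141, 0.0, 2.698]
contact_force: [-0.0, -0.3, 0.1]
opening: 60.0
finger_force: 0.0
from [398.9 279.2 145.7] 154.6 shift [  0.8   0.6 104.7] rot [-0.     0.    -0.004]
```

Scaled: 105 mm is 4.2, 104 mm is 4.16.

```bash
python3 -m crank '[{"tx": 0.04, "ty": 0.04, "tz": 0.6, "finger_gap": 60}, {"tx": 0.04, "ty": 0.04, "tz": 1.6, "finger_gap": 60}, {"tx": 0.04, "ty": 0.04, "tz": 2.6, "finger_gap": 60}, {"tx": 0.04, "ty": 0.04, "tz": 3.4, "finger_gap": 60}, {"tx": 0.04, "ty": 0.04, "tz": 3.92, "finger_gap": 60}, {"tx": 0.04, "ty": 0.04, "tz": 4.16, "finger_gap": 60}, {"tx": 0.04, "ty": 0.04, "tz": 4.2, "finger_gap": 60}, {"tx": 0.04, "ty": 0.04, "tz": 4.2, "finger_gap": 60}]'
python3 -m crank '[{"finger_gap": 50}, {"finger_gap": 40}, {"finger_gap": 34}, {"finger_gap": 30}, {"finger_gap": 30}, {"finger_gap": 30}]' 40
```

```text
t: 15.58
position: [398.3, 281.6, 41.1]
orientation: [3.141, 0.001, 2.699]
contact_force: [-0.2, 1.0, 0.7]
opening: 59.7
finger_force: 0.0
t: 16.32
position: [398.3, 281.7, 41.1]
orientation: [3.141, 0.001, 2.699]
contact_force: [-0.5, 0.8, 6.3]
opening: 33.2
finger_force: 39.7
```

Scaled: -60 mm is -2.4, -15 mm is -0.6, -0.42 rad is -1.68.

```bash
python3 -m crank '[{"tz": -0.4, "finger_gap": 30}, {"tz": -1.2, "finger_gap": 30}, {"tz": -2.4, "finger_gap": 30}, {"tx": -0.6, "ty": -0.64, "tz": -3.2, "finger_gap": 30}, {"tx": -2, "ty": -2.08, "tz": -3.2, "drz": -0.2, "finger_gap": 30}, {"tx": -3.8, "ty": -3.92, "tz": -3.2, "drz": -0.48, "finger_gap": 30}, {"tx": -5.6, "ty": -5.8, "tz": -3.2, "drz": -0.8, "finger_gap": 30}, {"tx": -7.4, "ty": -7.64, "tz": -3.2, "drz": -1.12, "finger_gap": 30}, {"tx": -9, "ty": -9.32, "tz": -3.2, "drz": -1.4, "finger_gap": 30}, {"tx": -10.4, "ty": -10.76, "tz": -3.2, "drz": -1.68, "finger_gap": 30}]'
python3 - <<'E'
from h import *
go(568,-221,100,188)
E
```

```text
t: 17.58
position: [518.0, -75.4, 121.2]
orientation: [-3.141, 0.0, 3.12]
contact_force: [0.5, 1.4, -1.5]
opening: 32.6
finger_force: 40.5
from [518.  -75.4 121.2] 178.8 shift [ -53.1 -144.5   21.2] rot [-0.     0.    -0.161]
```

```bash
python3 -m crank '[{"tx": -0.6, "ty": -1.6, "drz": -0.2, "finger_gap": 30}, {"tx": -1.2, "ty": -3.2, "drz": -0.4, "finger_gap": 30}, {"tx": -1.8, "ty": -4.8, "drz": -0.64, "finger_gap": 30}, {"tx": -2.12, "ty": -5.8, "tz": 0.4, "drz": -0.64, "finger_gap": 30}, {"tx": -2.12, "ty": -5.8, "tz": 0.84, "drz": -0.64, "finger_gap": 30}, {"tx": -2.12, "ty": -5.8, "tz": 0.84, "drz": -0.64, "finger_gap": 30}]'
python3 - <<'E'
from h import *
go(568,-221,-12,188)
E
```

```text
t: 18.32
position: [566.3, -218.0, 98.4]
orientation: [3.14, -0.002, -3.005]
contact_force: [-0.2, -0.3, -2.0]
opening: 32.7
finger_force: 40.5
from [ 566.3 -218.    98.4] -172.2 shift [ -1.5  -3.4 110.4] rot [ 0.002 -0.002 -0.003]
```

Scaled: 110 mm is 4.4, 104 mm is 4.16.

```bash
python3 -m crank '[{"tx": -0.04, "ty": -0.12, "tz": 1.2, "finger_gap": 30}, {"tx": -0.04, "ty": -0.12, "tz": 2.6, "finger_gap": 30}, {"tx": -0.04, "ty": -0.12, "tz": 3.68, "finger_gap": 30}, {"tx": -0.04, "ty": -0.12, "tz": 4.16, "finger_gap": 30}, {"tx": -0.04, "ty": -0.12, "tz": 4.4, "finger_gap": 30}, {"tx": -0.04, "ty": -0.12, "tz": 4.4, "finger_gap": 30}, {"tx": -0.04, "ty": -0.12, "tz": 4.4, "finger_gap": 30}]'
python3 - <<'E'
from h import *
c=cap('side');i=c['img'][180:255,310:410];j=cv2.resize(i,None,fx=6,fy=6,interpolation=2);cv2.imwrite('pics/s6.png',j)
E
```

```text
t: 19.2
position: [569.2, -222.1, -9.4]
orientation: [-3.141, 0.001, -3.004]
contact_force: [0.2, -0.2, -1.8]
opening: 33.0
finger_force: 40.5
```

View pics/s6.png

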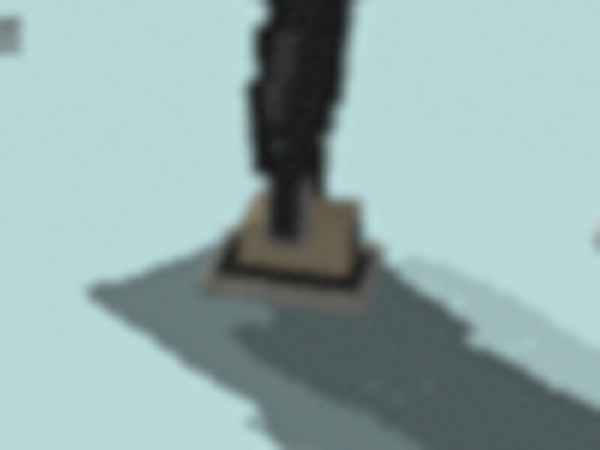

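The box at crop (300,240) is over the tray, aligned and level, with its bottom about 6 mm above the floor. I'll creep down.

```bash
python3 -m crank '[{"tz": 0.08, "finger_gap": 30}, {"tz": 0.16, "finger_gap": 30}, {"tz": 0.18, "finger_gap": 30}, {"tz": 0.2, "finger_gap": 30}, {"tz": 0.2, "finger_gap": 30}, {"tz": 0.2, "finger_gap": 30}]'
python3 -m crank '[{"tz": 0.02, "finger_gap": 30}, {"tz": 0.04, "finger_gap": 30}, {"tz": 0.04, "finger_gap": 30}, {"tz": 0.04, "finger_gap": 30}]'
```

```text
t: 20.0
position: [568.8, -222.0, -15.3]
orientation: [-3.142, -0.0, -3.004]
contact_force: [0.1, -0.4, -1.8]
opening: 32.7
finger_force: 40.5
t: 20.5
position: [568.8, -222.0, -15.9]
orientation: [-3.141, 0.0, -3.004]
contact_force: [-1.6, 0.4, 5.3]
opening: 32.7
finger_force: 41.2
```

```bash
python3 -m crank '[{"finger_gap": 45}, {"finger_gap": 55}, {"finger_gap": 55}, {"finger_gap": 55}, {"tz": -0.4, "finger_gap": 60}, {"tz": -1.2, "finger_gap": 70}, {"tz": -2.8, "finger_gap": 80}, {"tz": -4.4, "finger_gap": 85}, {"tz": -5.6, "finger_gap": 85}, {"tz": -5.6, "finger_gap": 85}]'
python3 - <<'E'
from h import *
c=cap('top');
q=band(c,54,66); print(cv2.minEnclosingCircle(q)); band(c,22,34); band(c,17,40,(430,485,220,280));band(c,15,40,(480,530,300,345))
cv2.imwrite('pics/t7.png',np.vstack([cv2.resize(i,(640,280),interpolation=2) for i in (c['img'][290:360,140:300],c['img'][210:345,420:580][:70])]))
s=status.state();p=s['position'];go(500,30,130,165)
E
```

```text
t: 21.75
position: [569.7, -222.4, 126.7]
orientation: [-3.139, 0.004, -3.004]
contact_force: [-0.0, -0.1, -0.4]
opening: 85.4
finger_force: 0.0
(54, 66) 687 c [393.5 281.8] size [56.7 57.4] ang 71.5
((393.8169860839844, 281.9538269042969), 29.202899932861328)
(22, 34) 969 c [392.1 283.1] size [ 62.9 115.2] ang 75.0
(17, 40) 297 c [ 555.3 -224.8] size [36.9 35.1] ang 6.7
(15, 40) 0 c [0. 0.] size [0. 0.] ang 0.0
from [ 569.  -222.1  125. ] -172.1 shift [ 33.9 259.2  -5.4] rot [-0.001  0.002  0.399]
```

View pics/t7.png

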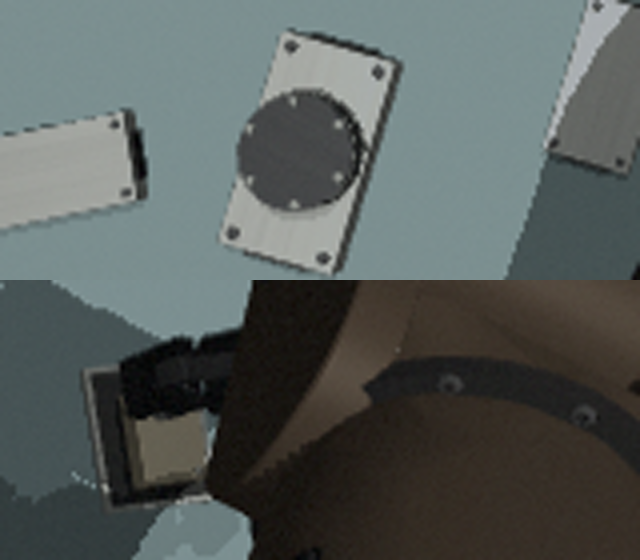

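The drum stands clean on the module at crop (300,150), and the box lies inside the short tray at (165,440), partly hidden by the arm. Next the drum, from (393.7,282).

Scaled: 50 mm is 2, 38 mm is 1.52, 0.4 rad is 1.6.

```bash
python3 -m crank '[{"tx": 0.24, "ty": 1.2, "drz": 0.16, "finger_gap": 85}, {"tx": 0.64, "ty": 3.28, "drz": 0.32, "finger_gap": 85}, {"tx": 1.08, "ty": 5.56, "drz": 0.48, "finger_gap": 85}, {"tx": 1.52, "ty": 7.84, "drz": 0.64, "finger_gap": 85}, {"tx": 2, "ty": 10.12, "drz": 0.8, "finger_gap": 85}, {"tx": 2.44, "ty": 12.4, "drz": 0.96, "finger_gap": 85}, {"tx": 2.88, "ty": 14.68, "drz": 1.12, "finger_gap": 85}, {"tx": 3.32, "ty": 16.96, "drz": 1.32, "finger_gap": 85}, {"tx": 3.8, "ty": 19.24, "drz": 1.48, "finger_gap": 85}, {"tx": 4.12, "ty": 20.6, "drz": 1.6, "finger_gap": 85}]'
python3 -m crank '[{"ty": 0.24, "finger_gap": 85}, {"ty": 0.24, "finger_gap": 85}]'
python3 - <<'E'
from h import *
go(395.7,280,5,165)
E
```

```text
t: 23.05
position: [394.7, 276.0, 122.9]
orientation: [-3.141, -0.001, 2.879]
contact_force: [0.6, -0.1, -0.0]
opening: 85.1
finger_force: 0.0
t: 23.3
position: [397.9, 279.6, 123.1]
orientation: [-3.141, -0.001, 2.88]
contact_force: [0.4, -1.0, 0.2]
opening: 84.9
finger_force: 0.0
from [397.9 279.6 123.1] 165.0 shift [ 2.100e+00 -1.000e-01  1.181e+02] rot [-0.001 -0.001 -0.   ]
```

```bash
python3 -m crank '[{"tx": 0.08, "tz": 0.6, "finger_gap": 85}, {"tx": 0.08, "tz": 1.6, "finger_gap": 85}, {"tx": 0.08, "tz": 2.6, "finger_gap": 85}, {"tx": 0.08, "tz": 3.6, "finger_gap": 85}, {"tx": 0.08, "tz": 4.32, "finger_gap": 85}, {"tx": 0.08, "tz": 4.6, "finger_gap": 85}, {"tx": 0.08, "tz": 4.68, "finger_gap": 85}, {"tx": 0.08, "tz": 4.68, "finger_gap": 85}]'
python3 -m crank '[{"finger_gap": 75}, {"finger_gap": 66}, {"finger_gap": 60}, {"finger_gap": 54}, {"finger_gap": 54}, {"finger_gap": 54}]' 60
python3 - <<'E'
from h import *
c=cap('side');i=c['img'][250:390,280:440];cv2.imwrite('pics/s8.png',cv2.resize(i,None,fx=4,fy=4,interpolation=2))
E
```

```text
t: 24.3
position: [396.2, 280.2, 7.1]
orientation: [3.141, 0.0, 2.878]
contact_force: [0.5, 0.5, 0.1]
opening: 85.1
finger_force: 0.0
t: 25.05
position: [396.6, 281.0, 7.5]
orientation: [3.14, 0.002, 2.879]
contact_force: [-0.1, 2.7, 12.5]
opening: 56.1
finger_force: 61.2
```

View pics/s8.png

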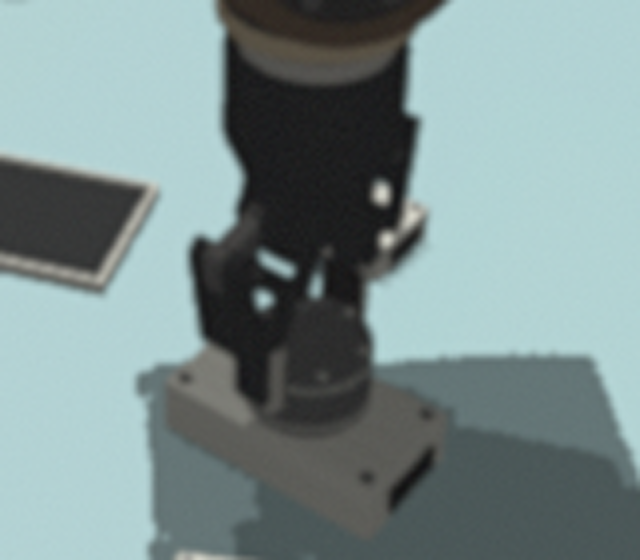

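The fingers hold the drum with their tips clear of the module, near tip at crop (262,400). Lifting and carrying to the large dish.

Scaled: -40 mm is -1.6, -28 mm is -1.12.

```bash
python3 -m crank '[{"tz": -0.24, "finger_gap": 54}, {"tz": -0.8, "finger_gap": 54}, {"tz": -1.6, "finger_gap": 54}, {"tx": -0.32, "ty": -0.48, "tz": -2.2, "finger_gap": 54}, {"tx": -1.12, "ty": -1.76, "tz": -2.4, "finger_gap": 54}, {"tx": -2.12, "ty": -3.36, "tz": -2.4, "finger_gap": 54}, {"tx": -3.2, "ty": -5.04, "tz": -2.4, "finger_gap": 54}, {"tx": -4.28, "ty": -6.8, "tz": -2.4, "finger_gap": 54}, {"tx": -5.36, "ty": -8.52, "tz": -2.4, "finger_gap": 54}, {"tx": -6.12, "ty": -9.72, "tz": -2.4, "finger_gap": 54}]'
python3 -m crank '[{"tx": -0.4, "ty": -0.6, "finger_gap": 54}, {"tx": -0.52, "ty": -0.8, "finger_gap": 54}, {"tx": -0.52, "ty": -0.8, "finger_gap": 54}, {"tx": -0.52, "ty": -0.8, "finger_gap": 54}]'
python3 - <<'E'
from h import *
go(488.5,-15.5,-12,165)
c=cap('top');i=c['img'][280:370,170:270];print(0);band(c,22,34)
E
```

```text
t: 26.35
position: [480.6, 3.2, 67.2]
orientation: [-3.141, 0.0, 2.877]
contact_force: [-0.2, 0.4, -5.0]
opening: 56.2
finger_force: 65.0
t: 26.85
position: [487.5, -15.8, 66.7]
orientation: [-3.142, -0.0, 2.88]
contact_force: [-0.1, 0.2, -4.3]
opening: 55.9
finger_force: 65.0
from [487.5 -15.8  66.7] 165.0 shift [-0.9  0.5 78.7] rot [-0. -0.  0.]
0
(22, 34) 1683 c [392.9 283.1] size [ 62.6 116.7] ang 75.0
```

Scaled: 78 mm is 3.12, 75 mm is 3.

```bash
python3 -m crank '[{"tx": -0.04, "tz": 0.6, "finger_gap": 54}, {"tx": -0.04, "tz": 1.4, "finger_gap": 54}, {"tx": -0.04, "tz": 2.2, "finger_gap": 54}, {"tx": -0.04, "tz": 2.72, "finger_gap": 54}, {"tx": -0.04, "tz": 3, "finger_gap": 54}, {"tx": -0.04, "tz": 3.12, "finger_gap": 54}, {"tx": -0.04, "tz": 3.12, "finger_gap": 54}, {"tx": -0.04, "tz": 3.12, "finger_gap": 54}]'
python3 -m crank '[{"tz": 0.08, "finger_gap": 54}, {"tz": 0.12, "finger_gap": 54}, {"tz": 0.16, "finger_gap": 54}, {"tz": 0.16, "finger_gap": 54}, {"tz": 0.16, "finger_gap": 54}]'
```

```text
t: 27.9
position: [489.1, -17.0, -10.9]
orientation: [-3.142, 0.001, 2.879]
contact_force: [-0.7, -0.4, -4.5]
opening: 55.9
finger_force: 65.1
t: 28.52
position: [488.9, -17.0, -15.3]
orientation: [-3.142, 0.0, 2.879]
contact_force: [-0.1, -0.3, -4.8]
opening: 56.1
finger_force: 65.1
```

The manual's scale: shifts go in units of 25 mm and turns go in units of 0.25 rad. Converting my numbers, 1.5 mm is 0.06, 1 mm is 0.04.

```bash
python3 -m crank '[{"tz": 0.02, "finger_gap": 54}, {"tz": 0.04, "finger_gap": 54}, {"tz": 0.06, "finger_gap": 54}, {"tz": 0.06, "finger_gap": 54}, {"tz": 0.06, "finger_gap": 54}]'
python3 -m crank '[{"tz": 0.016, "finger_gap": 54}, {"tz": 0.032, "finger_gap": 54}, {"tz": 0.032, "finger_gap": 54}, {"tz": 0.032, "finger_gap": 54}]'
```

```text
t: 29.15
position: [488.9, -17.0, -16.8]
orientation: [-3.142, 0.0, 2.879]
contact_force: [0.4, 0.1, -5.1]
opening: 55.8
finger_force: 65.1
t: 29.65
position: [488.9, -17.0, -17.4]
orientation: [-3.142, 0.0, 2.879]
contact_force: [-2.7, -0.6, 5.5]
opening: 55.8
finger_force: 66.0
```

Scaled: -140 mm is -5.6, -110 mm is -4.4.

```bash
python3 -m crank '[{"finger_gap": 64}, {"finger_gap": 74}, {"finger_gap": 85}, {"finger_gap": 85}, {"tz": -0.4, "finger_gap": 85}, {"tz": -1.2, "finger_gap": 85}, {"tz": -2.8, "finger_gap": 85}, {"tz": -4.4, "finger_gap": 85}, {"tz": -5.6, "finger_gap": 85}, {"tz": -5.6, "finger_gap": 85}]'
python3 - <<'E'
from h import *
c=cap('top');q=band(c,22,34);band(c,28,40,(335,390,250,315))
k=cap('side');cv2.imwrite('pics/s9.png',cv2.resize(k['img'][190:390,240:450],None,fx=2.8,fy=2.8))
go(395,281,90,165)
E
```

```text
t: 30.9
position: [489.7, -17.1, 124.9]
orientation: [3.141, 0.005, 2.879]
contact_force: [-0.1, 0.0, -0.7]
opening: 85.0
finger_force: 0.0
(22, 34) 1689 c [392.8 283.3] size [ 63.3 116.1] ang 75.5
(28, 40) 0 c [0. 0.] size [0. 0.] ang 0.0
from [488.7 -16.9 122.6] 164.9 shift [167.9 263.4  32.5] rot [-0.     0.001 -0.001]
```

View pics/s9.png

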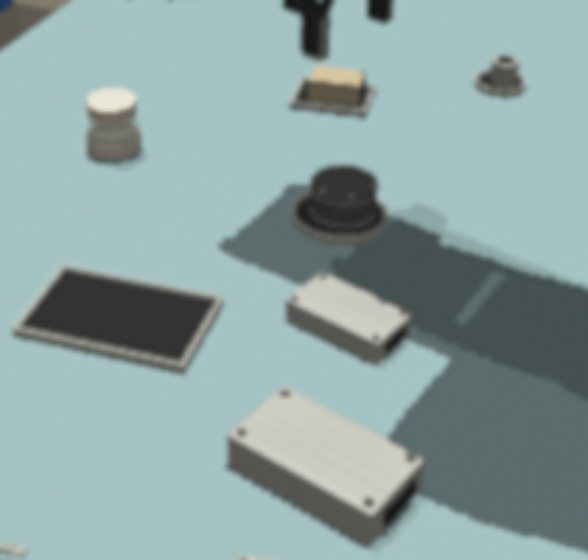

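Plug, box and drum all stand upright in their places: drum (343,200), box (335,85) and plug (505,70) in the crop. The module at (325,465) is free now.

Scaled: 263 mm is 10.52, 168 mm is 6.72.

```bash
python3 -m crank '[{"tx": 0.4, "ty": 0.64, "finger_gap": 85}, {"tx": 1.28, "ty": 2, "tz": 0.4, "finger_gap": 85}, {"tx": 2.4, "ty": 3.76, "tz": 0.8, "finger_gap": 85}, {"tx": 3.52, "ty": 5.52, "tz": 1.2, "finger_gap": 85}, {"tx": 4.64, "ty": 7.28, "tz": 1.28, "finger_gap": 85}, {"tx": 5.68, "ty": 8.92, "tz": 1.28, "finger_gap": 85}, {"tx": 6.4, "ty": 10.04, "tz": 1.28, "finger_gap": 85}, {"tx": 6.72, "ty": 10.52, "tz": 1.28, "finger_gap": 85}, {"tx": 6.72, "ty": 10.52, "tz": 1.28, "finger_gap": 85}, {"tx": 6.72, "ty": 10.52, "tz": 1.28, "finger_gap": 85}]'
python3 - <<'E'
from h import *
go(395,281,-17,165)
E
```

```text
t: 32.25
position: [395.0, 279.9, 90.2]
orientation: [-3.141, -0.0, 2.878]
contact_force: [0.1, -0.5, -0.6]
opening: 85.0
finger_force: 0.0
from [395.  279.9  90.2] 164.9 shift [  0.3   1.1 107.2] rot [-0.001 -0.    -0.002]
```

Scaled: 107 mm is 4.28, 104 mm is 4.16.

```bash
python3 -m crank '[{"ty": 0.04, "tz": 0.6, "finger_gap": 85}, {"ty": 0.04, "tz": 1.6, "finger_gap": 85}, {"ty": 0.04, "tz": 2.6, "finger_gap": 85}, {"ty": 0.04, "tz": 3.4, "finger_gap": 85}, {"ty": 0.04, "tz": 3.92, "finger_gap": 85}, {"ty": 0.04, "tz": 4.16, "finger_gap": 85}, {"ty": 0.04, "tz": 4.28, "finger_gap": 85}, {"ty": 0.04, "tz": 4.28, "finger_gap": 85}]'
python3 -m crank '[{"finger_gap": 76}, {"finger_gap": 68}, {"finger_gap": 62}, {"finger_gap": 57}, {"finger_gap": 57}, {"finger_gap": 57}]' 80
python3 - <<'E'
from h import *
c=cap('side');i=c['img'][260:400,280:440];cv2.imwrite('pics/s10.png',cv2.resize(i,None,fx=4,fy=4,interpolation=2))
E
```

```text
t: 33.25
position: [395.4, 281.7, -16.4]
orientation: [3.141, 0.0, 2.879]
contact_force: [0.2, 0.6, -0.2]
opening: 84.8
finger_force: 0.0
t: 34.0
position: [396.0, 282.3, -15.5]
orientation: [3.14, 0.002, 2.879]
contact_force: [-1.1, 3.4, 16.6]
opening: 59.4
finger_force: 82.5
```

View pics/s10.png

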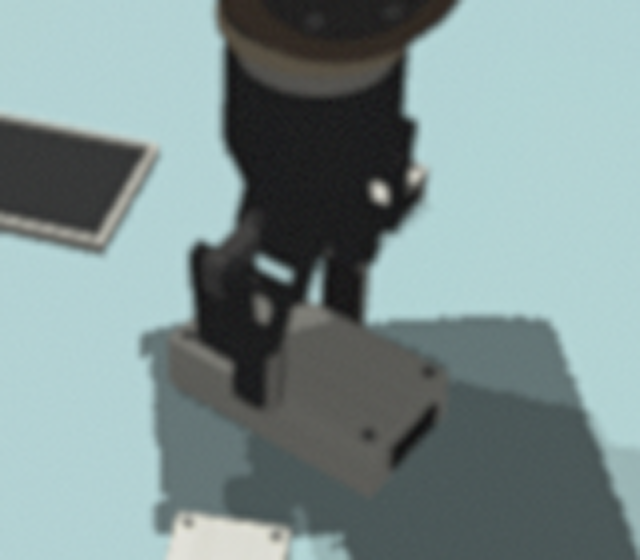

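The module is gripped at mid-length, near tip at crop (255,400). Lifting and carrying to the long tray.

Scaled: -12 mm is -0.48, -6 mm is -0.24, -0.32 rad is -1.28.

```bash
python3 -m crank '[{"tz": -0.24, "finger_gap": 57}, {"tz": -0.72, "finger_gap": 57}, {"tz": -1.4, "finger_gap": 57}, {"tx": -0.32, "ty": -0.04, "tz": -2.2, "finger_gap": 57}, {"tx": -1.2, "ty": -0.24, "tz": -2.8, "drz": -0.2, "finger_gap": 57}, {"tx": -2.48, "ty": -0.48, "tz": -2.8, "drz": -0.4, "finger_gap": 57}, {"tx": -3.92, "ty": -0.72, "tz": -2.8, "drz": -0.64, "finger_gap": 57}, {"tx": -5.36, "ty": -1, "tz": -2.8, "drz": -0.88, "finger_gap": 57}, {"tx": -6.8, "ty": -1.28, "tz": -2.8, "drz": -1.12, "finger_gap": 57}, {"tx": -8, "ty": -1.48, "tz": -2.8, "drz": -1.28, "finger_gap": 57}]'
python3 -m crank '[{"tx": -0.6, "ty": -0.12, "drz": -0.08, "finger_gap": 57}, {"tx": -0.64, "ty": -0.12, "drz": -0.08, "finger_gap": 57}, {"tx": -0.64, "ty": -0.12, "drz": -0.08, "finger_gap": 57}, {"tx": -0.64, "ty": -0.12, "drz": -0.08, "finger_gap": 57}]'
python3 - <<'E'
from h import *
go(595,187.5,-8,184.5)
c=cap('side');i=c['img'][190:340,220:380];cv2.imwrite('pics/s11.png',cv2.resize(i,None,fx=4,fy=4,interpolation=2))
E
```

```text
t: 35.3
position: [579.4, 193.0, 53.5]
orientation: [-3.141, -0.001, -3.083]
contact_force: [-0.1, 1.1, -5.1]
opening: 58.9
finger_force: 87.9
t: 35.8
position: [594.0, 192.4, 53.5]
orientation: [-3.141, -0.001, -3.064]
contact_force: [0.6, -0.2, -4.9]
opening: 58.9
finger_force: 87.9
from [594.  192.4  53.5] -175.5 shift [-0.7 -4.9 61.5] rot [-0.    -0.001 -0.001]
```

View pics/s11.png

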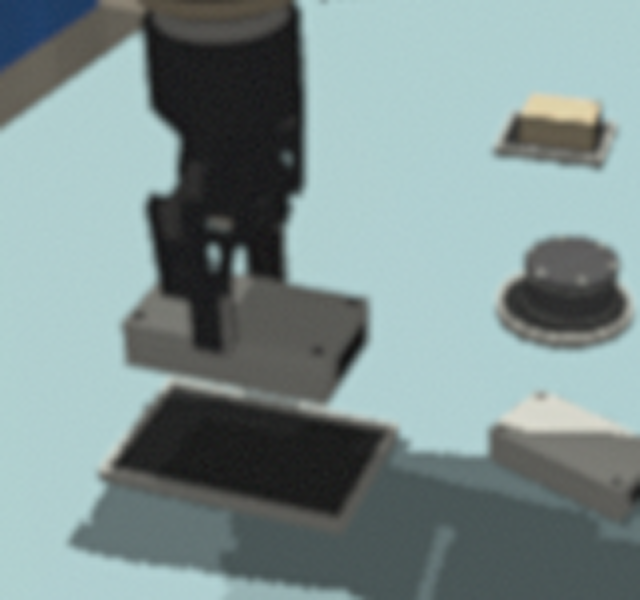

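The module at (245,335) hangs level, parallel to and above the long tray at (250,455). Lowering.

Scaled: 61 mm is 2.44, 12 mm is 0.48.

```bash
python3 -m crank '[{"tx": -0.04, "ty": -0.12, "tz": 0.48, "finger_gap": 57}, {"tx": -0.04, "ty": -0.2, "tz": 1.12, "finger_gap": 57}, {"tx": -0.04, "ty": -0.2, "tz": 1.72, "finger_gap": 57}, {"tx": -0.04, "ty": -0.2, "tz": 2.16, "finger_gap": 57}, {"tx": -0.04, "ty": -0.2, "tz": 2.36, "finger_gap": 57}, {"tx": -0.04, "ty": -0.2, "tz": 2.44, "finger_gap": 57}, {"tx": -0.04, "ty": -0.2, "tz": 2.44, "finger_gap": 57}, {"tx": -0.04, "ty": -0.2, "tz": 2.44, "finger_gap": 57}]'
python3 -m crank '[{"tz": 0.04, "finger_gap": 57}, {"tz": 0.08, "finger_gap": 57}, {"tz": 0.12, "finger_gap": 57}, {"tz": 0.12, "finger_gap": 57}, {"tz": 0.12, "finger_gap": 57}]'
python3 -m crank '[{"tz": 0.016, "finger_gap": 57}, {"tz": 0.032, "finger_gap": 57}, {"tz": 0.032, "finger_gap": 57}, {"tz": 0.032, "finger_gap": 57}]'
```

```text
t: 36.85
position: [596.5, 187.0, -7.2]
orientation: [-3.142, 0.001, -3.064]
contact_force: [-0.0, -0.5, -5.7]
opening: 59.1
finger_force: 87.8
t: 37.48
position: [596.3, 186.9, -10.7]
orientation: [-3.141, -0.0, -3.064]
contact_force: [-0.6, 0.3, -5.3]
opening: 58.8
finger_force: 87.8
t: 37.98
position: [596.2, 186.9, -11.4]
orientation: [-3.141, -0.0, -3.064]
contact_force: [1.0, 0.9, -4.2]
opening: 58.7
finger_force: 87.8
```

```bash
python3 -m crank '[{"tz": 0.02, "finger_gap": 57}, {"tz": 0.032, "finger_gap": 57}, {"tz": 0.032, "finger_gap": 57}, {"tz": 0.032, "finger_gap": 57}]'
python3 -m crank '[{"tz": 0.02, "finger_gap": 57}, {"tz": 0.02, "finger_gap": 57}, {"tz": 0.02, "finger_gap": 57}]'
```

```text
t: 38.48
position: [596.3, 186.9, -12.2]
orientation: [-3.141, 0.0, -3.064]
contact_force: [-1.6, -0.7, -4.4]
opening: 59.2
finger_force: 87.9
t: 38.85
position: [596.3, 187.0, -12.3]
orientation: [-3.142, 0.0, -3.064]
contact_force: [-3.6, -1.7, 5.2]
opening: 59.1
finger_force: 89.1
```

Contact with the floor. Release, rise and check everything from both cameras.

Scaled: -200 mm is -8, -160 mm is -6.4.

```bash
python3 -m crank '[{"finger_gap": 68}, {"finger_gap": 78}, {"finger_gap": 85}, {"finger_gap": 85}, {"tz": -0.4, "finger_gap": 85}, {"tz": -1.2, "finger_gap": 85}, {"tz": -2.8, "finger_gap": 85}, {"tz": -4.4, "finger_gap": 85}, {"tz": -6.4, "finger_gap": 85}, {"tz": -8, "finger_gap": 85}]'
python3 -m crank '[{"ty": -0.8, "finger_gap": 85}, {"ty": -2.4, "finger_gap": 85}, {"ty": -4.4, "finger_gap": 85}, {"ty": -6.4, "finger_gap": 85}, {"ty": -8, "finger_gap": 85}, {"ty": -9.6, "finger_gap": 85}, {"ty": -11.2, "finger_gap": 85}, {"ty": -12, "finger_gap": 85}, {"ty": -12, "finger_gap": 85}, {"ty": -12, "finger_gap": 85}]'
python3 - <<'E'
from h import *
c=cap('top');k=cap('side')
band(c,26,36,(230,305,190,280));band(c,30,40,(335,390,250,315));band(c,22,34,(435,480,222,275));band(c,24,34,(485,525,300,340))
cv2.imwrite('pics/fin.png',np.hstack([cv2.resize(c['img'][140:370,110:540],(400,214)),cv2.resize(k['img'][170:400,220:450],(400,400))[:214]]) if 0 else np.vstack([cv2.resize(c['img'][150:350,120:540],(600,286)),cv2.resize(k['img'][190:340,210:500],(600,310))]))
E
```

```text
t: 40.1
position: [596.3, 187.0, 191.1]
orientation: [3.141, 0.003, -3.064]
contact_force: [0.2, -0.1, -0.2]
opening: 84.7
finger_force: 0.0
t: 41.35
position: [619.2, -111.3, 187.3]
orientation: [3.141, -0.0, -3.064]
contact_force: [0.1, 0.2, -0.2]
opening: 85.1
finger_force: 0.0
(26, 36) 1539 c [592.2 184.6] size [112.3  62.5] ang 4.1
(30, 40) 620 c [484.5 -18.2] size [55.5 55.8] ang 0.8
(22, 34) 0 c [0. 0.] size [0. 0.] ang 0.0
(24, 34) 0 c [0. 0.] size [0. 0.] ang 0.0
```

View pics/fin.png

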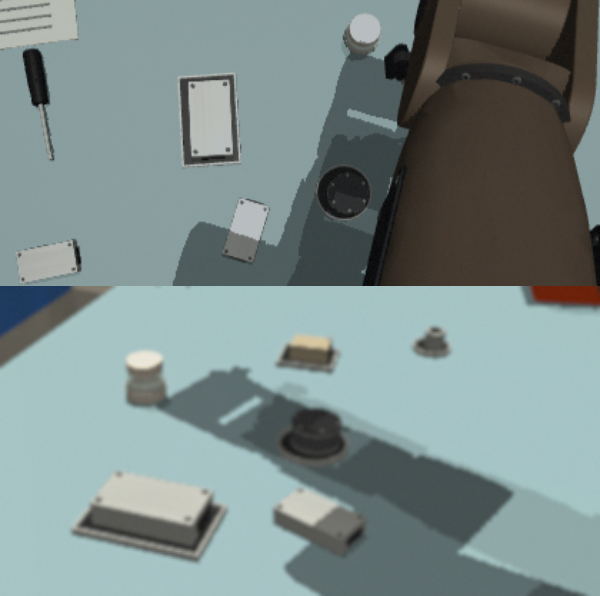

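All four parts stand flat inside their holders. The module is at (208,118) in the upper picture; the drum (318,430), box (310,348) and plug (433,338) are in the lower one. The jar and screwdriver haven't moved. Handing in.

```bash
python3 -c "
from rig import workorder
print(workorder.close_job())"
```

```text
the job is handed in; nothing more can be done
None
```

The job is handed in: plug, box, drum and long module were each moved in order, top down, into their own dish or tray, with nothing dropped and the screwdriver and jar left alone; the arm finished clear at about 41 s, and the judge's verdict was not shown.

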